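# Close the small drum: sealing disk in, screw ring on

### The job

Close the filler neck of the small green drum: first set the loose sealing disk with the little knob squarely into the mouth of the neck, knob up, and let go of it. Then put the hexagonal ring over it, find by feel where its lugs drop between the threads, and screw it clockwise until it meets its stop, pressing gently and never forcing anything (a few newtons do; 25 N on the disk or 45 N on the ring is too much). Leave the other things on the bench where they are.

Things in the scene. Friction and masses are not known exactly. Their poses are not given: they have to be found in the camera images.
- drum: the small drum, fixed upright: green steel, 185 mm across, 110 mm high, origin at the centre of its underside. In the middle of its top stands a steel neck, 36 mm high, with a flat foot (66 mm across, 6 mm high) at its base, set in rubber: twisted, it gives about 0.33 rad per N m and springs back; a small closed plug, 7 mm high, stands on the top 60 mm from the axis
- mouth (a point): centre of the neck's mouth at the height of its rim (146 mm above the bench), z up. The neck is a tube of 48 mm outside, 43 mm inside diameter. In it a springy gasket ring lies 6 mm below the rim (2 N to begin with, then 2 N per mm, 5 mm of travel). A seated disk lies on the gasket: underside 6 mm below, top of its plate 4 mm above the rim
- threads (a point): on the neck's axis, 14 mm below the rim. Around the neck stand 3 equal thread ramps, 58 mm across, 4 mm thick, 64 degrees long with 56 degree gaps; clockwise from above the underside falls from 8.5 to 14 mm below the rim in 44 degrees, then runs level for 20 to a stop. Where around the neck they start is NOT given by this pose or the drum's: it differs each time, to be seen or felt
- disk_mid (a point): the loose aluminium sealing disk, lying knob up: plate 40 mm across, 10 mm thick, lower edge tapered to 37 mm over 3 mm, with a round knob 12 mm across and 16 mm high in its middle; 26 mm high in all, about 60 g. The point is on its axis half-way up (13 mm above the underside); z along the knob
- ring_mid (a point): the loose hexagonal steel screw ring, lying flange up: 68 mm across flats, 78 across corners, 24 mm high, 2.8 mm walls, about 160 g; a 4 mm thick flange at its top leaves a hole about 28 mm across for the knob. The point is on its axis half-way up, z up, x square to one flat. Middle above the rim: +1 to +6.5 mm on top of the threads, -4 mm dropped in, -7 mm when home
- ring_lugs (a point): on the ring's axis, 3 mm above its lower edge, at the lugs' mid-height; axes as ring_mid. Three lugs, 7 mm wide, 4 mm high, stand inward from the flats at 0, 120 and 240 degrees from x to 26.1 mm from the axis. Turned clockwise with a light push they slide down the ramps' tops and drop about 5 mm into the gaps
- ring_top (a point): centre of the ring's top, 12 mm above ring_mid; axes as ring_mid. Once dropped in, the ring is turned on clockwise under the threads by 30 to 100 degrees, with 0.05 to 0.2 N m, and sinks 3 mm more against the gasket until the lugs meet the stops; 1 N m there is 45 N on the lugs, 0.3 is enough. Let go, it stays where it is, so it may be turned in several grasps
- tape: bystander: black roll of tape lying flat, 90 mm across, 22 mm high; origin at its underside
- washer: bystander: plain aluminium blank without a knob, 38 mm across, 5 mm thick; origin at its underside
- driver: bystander: screwdriver lying on the bench
- wrench: bystander: wrench lying on the bench
- mug: bystander: white mug, 80 mm across, 90 mm high; origin at its underside
- screwjar: bystander: closed glass jar, 60 mm across, 80 mm high; origin at its underside
- meter: bystander: grey hand meter, 130 x 70 x 30 mm, lying flat; origin at its underside
Things that resemble listed ones, but are neither listed nor needed, are in the scene too. What is meant by the part that bears disk_mid is not pink, and is the larger of those in its own colour.

How it is judged:
On the way, in this order (a step that is already met when the one before it is completed fails the run):
1. the disk lies squarely seated in the mouth, let go of, before the ring is put on (horizontal distance between disk_mid and mouth below 0.0027 m and z of disk_mid in the frame of mouth below 0.0085 m and angle between disk_mid's own z axis and vertical below 0.06 rad and horizontal distance between ring_mid and mouth above 0.08 m and contact force between the fingers and disk below 0.1 N), for 0.2 s.
2. the ring lies on the disk with its lugs dropped between or under the threads (horizontal distance between ring_mid and mouth below 0.003 m and angle between ring_mid's own z axis and vertical below 0.06 rad and z of ring_mid in the frame of mouth below -0.0032 m), for 0.05 s.
At the end, for the whole second after the job is handed in: Disk in the mouth, knob up, within 2.7 mm of its axis, level (0.06 rad), pressed 1.5 mm or more into the gasket; ring screwed over it, within 3 mm of the axis, level (0.05 rad), its middle at least 5.8 mm below the rim (7 mm when fully home); both at rest and let go (horizontal distance between disk_mid and mouth below 0.0027 m and z of disk_mid in the frame of mouth below 0.0055 m and angle between disk_mid's own z axis and vertical below 0.06 rad and horizontal distance between ring_mid and mouth below 0.003 m and z of ring_mid in the frame of mouth below -0.0058 m and angle between ring_mid's own z axis and vertical below 0.05 rad and linear speed of each of ring, disk below 0.01 m/s); the robot touches nothing.
It fails at once if the disk is pressed against the drum with more than 25 N (contact force between disk and drum above 25 N).
It fails at once if the ring is pressed or twisted against the drum with more than 45 N (contact force between ring and drum above 45 N).
It fails at once if a bystander is moved by more than 30 mm (distance of any of tape, washer, driver, wrench, mug, screwjar, meter from where it was at the start of the episode above 0.03 m).
It also fails if it takes over 72 s, if anything falls off the work surface, if the arm or the gripper's body presses on something with over 40 N, if the wrist force passes 120 N, or if a joint passes its speed limit or range.

### The arm

A 7-joint arm with a two-finger parallel gripper is mounted at the origin on the work surface. World frame = base frame: x ahead of the robot, y to its left, z up, the work surface at z = 0. Lengths are in m, angles in rad, forces in N, time in s.
With the tool pointing down it reaches from about 0.35 to 0.9 m from the base axis. Payload 8.1 kg.
Tool frame: the origin (TCP) lies on the centre line of the jaws, within the pads' length; the fingertips stand 14 mm ahead of it and the grasp point (between the pads) lies 5 mm behind it; z points along the fingers, y is the direction in which the jaws open and shut (so a half turn about z gives the same grasp; the last joint's range is limited). The gripper opens to 92 mm and grips with 3 to 60 N. Pads are 19 mm wide; open, the fingers measure 130 mm over their backs; the gripper's body (75 mm by 190 mm) begins 47 mm behind the grasp point.
Start: joints at [-1.335, 0.434, 0.025, 1.573, -0.012, 1.134, -0.075], TCP at [0.208, 0.589, 0.241] pointing down, gripper open.
Joint ranges: [-2.62, 2.62], [-0.44, 2.09], [-1.27, 1.32], [0.08, 2.57], [-1.32, 4.46], [0.12, 2], [-2.74, 2.74]. Speed limits (rad/s): [2.22, 2.22, 3.01, 3.01, 3.14, 3.14, 3.14].

### API

Orientations are given as a rotation vector (axis times angle).
In Python, from cell import observe, eyes, arm gives the robot as it stands.
- The arm moves only by the tool step_arm, never from a script. Its argument "series" is a list that holds one entry, the list of rows, each a list of 5 numbers: the finger opening in m, from 0 to 0.0918, then the shift along the world's x, y, z in m, then the turn about the world's z in degrees. In form: [[[hand, dx, dy, dz, spin], ...]]. A call has 1 to 20 rows; each row is the pose to reach, as a shift and turn from the pose measured when the call began; what a row does not reach only later rows make up. A row lasts 1/12 s, in which the tool goes at most 41.7 mm and 7.16 degrees, less where a joint would pass 70% of its speed; a pose out of reach is approached as far as the arm can. A call with a gripper value outside its range is refused whole. The fingers move at their own pace and stop on an object; "squeeze" is the grip in N (left out, the last holds). Time passes only in rows, so rows that repeat a pose let the fingers close. It gives the time, the measured TCP pose, the force and the opening at its end, in the units of the state.
- observe(): the state, without advancing time (a new reading comes with each control period).
- eyes.get_image(name): name is "scene" or "side" or "wrist"; returns (picture, depth): 384x512x3 uint8, red, green, blue; 384x512 float32, m along the optical axis (not along the pixel's ray), 0 where there is no reading.
- eyes.camera_params(name): a dict with "intrinsics" (3x3 intrinsics, pixels), "position" and "attitude" of the camera in the world. Camera axes: x right, y down, z forward; pixel columns grow to the right and rows downward; lengths in m; the calibration is good to about 2 mm. A picture is of the moment at which its call begins: read the wrist's pose just before it. camera_params takes no time and is no camera call; for the wrist camera it gives the pose at the moment of the call.
- arm.sign_off(): hands the job in, once; it reports no verdict.
The state is a dict: "clock": time; "joints": joint angles; "dq": joint speeds; "joint_efforts": joint torques, N m; "position": TCP position; "ee_rot": TCP orientation; "force": force on the tool from outside, world axes, zero at the start; "ft_torque": the same for the moment, N m; "width": opening from 0.0 (shut) to 1.0 (fully open).
Only numpy, scipy, OpenCV 4.12 (cv2) and the standard library are available. Lean on these libraries where they do the work, as an engineer would, in place of code of your own. Each camera call takes 0.05 s, during which the arm holds its last target.

## Working session

There is one attempt and no reset: what is moved stays moved. The work goes in short steps, Python scripts to look and compute and a tool call to move; the robot and the scene stay as the last step left them, time stands still between calls to the robot, and variables do not carry over. Pictures are saved under pics/ and viewed, and the job is handed in when it is done.

Besides the shell and the picture viewer there is one more tool, called after "Emit:" as a command line: name --argument value ..., lists and objects as JSON in quotes. step_arm: Moves the arm, as the interface text tells. Its arguments: {"type":"object","properties":{"series":{"type":"array"},"squeeze":{"type":"number"}},"required":["series"]}

```bash
ls; mkdir -p pics; python3 - <<'E'
from cell import observe, eyes, arm
import cv2,numpy as np
print(observe())
for n in("scene","side","wrist"):
    p,d=eyes.get_image(n); c=eyes.camera_params(n); print(n,c)
    cv2.imwrite(f"pics/{n}0.png",cv2.cvtColor(p,cv2.COLOR_RGB2BGR)); np.savez(f"pics/{n}0.npz",p=p,d=d,K=c["intrinsics"],t=c["position"],R=np.array(c["attitude"]))
E
```

```text
pics
{'clock': 0.0, 'joints': array([-1.33461412,  0.43521143,  0.02495417,  1.57407675, -0.01160811,
        1.13398331, -0.07511379]), 'dq': array([ 6.92991108e-04, -7.63582890e-04, -1.26469864e-03,  7.20273073e-05,
       -7.03606866e-04, -4.20114183e-04, -1.72150286e-03]), 'joint_efforts': array([ 7.90008398e-04, -6.67839789e+01,  9.85062830e-01, -3.14463508e+01,
       -6.05870923e-02,  4.28708049e-02,  1.49078505e-04]), 'position': array([0.20759217, 0.58901338, 0.23995977]), 'ee_rot': array([-5.29701650e-01, -3.09647625e+00,  2.39995150e-03]), 'force': array([-0.16604392,  0.35515178,  0.30666154]), 'ft_torque': array([-0.03418346, -0.01637235, -0.06002688]), 'width': 1.0021117501326795}
scene {'intrinsics': array([[386.69118161,   0.        , 255.33181986],
       [  0.        , 386.69118161, 186.94935849],
       [  0.        ,   0.        ,   1.        ]]), 'position': array([1.15731778, 0.42190805, 0.65520228]), 'attitude': array([-1.07519266, -2.27285864,  1.11164294])}
side {'intrinsics': array([[379.80289382,   0.        , 256.97523214],
       [  0.        , 379.80289382, 187.63210726],
       [  0.        ,   0.        ,   1.        ]]), 'position': array([0.27314732, 0.64423419, 0.80015202]), 'attitude': array([-0.6361153 ,  2.65829474, -1.16611311])}
wrist {'intrinsics': array([[279.91601619,   0.        , 255.45625982],
       [  0.        , 279.91601619, 190.71102519],
       [  0.        ,   0.        ,   1.        ]]), 'position': array([0.13818361, 0.6136071 , 0.38360856]), 'attitude': array([2.37331195, 1.67852754, 0.23085101])}
```

View pics/scene0.png

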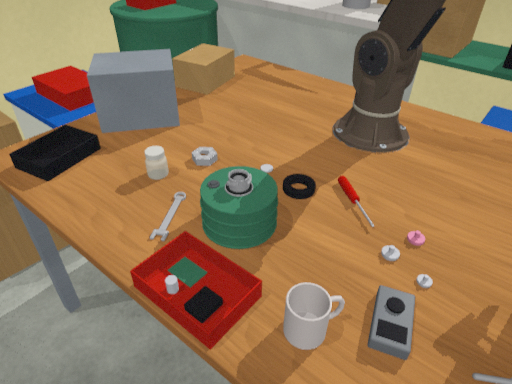

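View pics/side0.png

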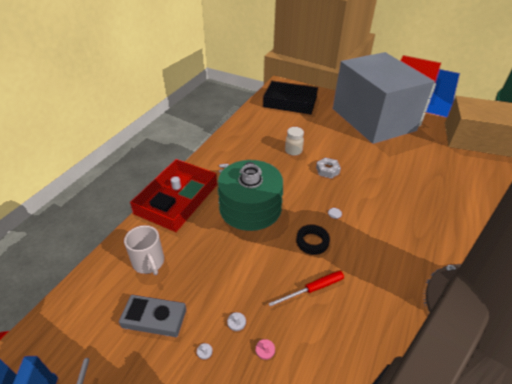

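View pics/wrist0.png

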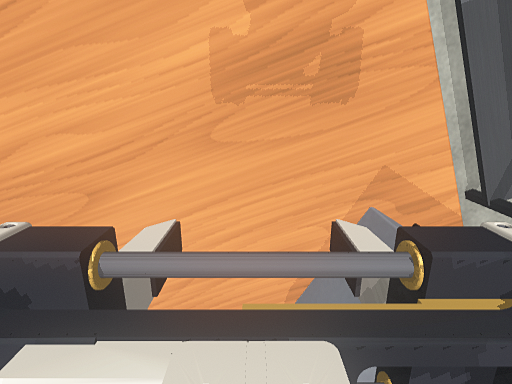

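The disk candidates are white at scene (390,254), white at (424,281) and pink at (416,238). In the side view they are at (236,321), (204,351) and (265,349). The larger white one should be the one meant. I'll check this with a crop and measurements.

```bash
cat > h.py <<'E'
import numpy as np,cv2
from scipy.spatial.transform import Rotation as Ro
def load(n): return dict(np.load(f"pics/{n}.npz"))
def snap(name,tag):
    from cell import eyes
    c=eyes.camera_params(name); p,d=eyes.get_image(name)
    cv2.imwrite(f"pics/{tag}.png",cv2.cvtColor(p,cv2.COLOR_RGB2BGR)); np.savez(f"pics/{tag}.npz",p=p,d=d,K=c["intrinsics"],t=c["position"],R=np.array(c["attitude"]))
    return load(tag)
def world(L):
    d=L["d"];K=L["K"];v,u=np.mgrid[:d.shape[0],:d.shape[1]]
    P=np.stack([(u-K[0,2])/K[0,0]*d,(v-K[1,2])/K[1,1]*d,d],-1)
    W=P@Ro.from_rotvec(L["R"]).as_matrix().T+L["t"]; W[d==0]=np.nan; return W
def proj(L,X):
    c=(np.atleast_2d(X)-L["t"])@Ro.from_rotvec(L["R"]).as_matrix()
    return c[:,:2]/c[:,2:]*[L["K"][0,0],L["K"][1,1]]+L["K"][:2,2]
def crop(L,tag,u0,v0,u1,v1,s):
    p=L["p"][v0:v1,u0:u1]; cv2.imwrite(f"pics/{tag}.png",cv2.cvtColor(cv2.resize(p,None,fx=s,fy=s,interpolation=cv2.INTER_CUBIC),cv2.COLOR_RGB2BGR))
E
python3 - <<'E'
from h import *
for n,boxes in (("scene0",dict(diskA=(378,242,404,266),diskB=(412,272,438,292),pink=(404,228,430,250),ring=(188,144,222,170),neck=(218,164,262,198),drum=(190,160,290,250))),("side0",dict(diskA=(222,308,252,334),diskB=(192,340,218,362),pink=(250,335,280,364),ring=(312,154,346,182),neck=(234,160,268,190),drum=(210,155,290,230)))):
    L=load(n);W=world(L)
    for k,(a,b,c,d) in boxes.items():
        w=W[b:d,a:c].reshape(-1,3); w=w[np.isfinite(w[:,0])]
        z=w[:,2]
        if k in("neck",): q=w[z>.138]
        elif k=="drum": q=w[(z>.1)&(z<.118)]
        else: q=w[z>.006]
        if k in("ring",): q=w[z>.018]
        print(n,k,len(q),"mean",q.mean(0).round(4),"lo",np.percentile(q,3,0).round(4),"hi",np.percentile(q,97,0).round(4), "table z",np.percentile(z,5).round(4))
L=load("scene0");crop(L,"c1",375,222,445,297,8)
L=load("side0");crop(L,"c2",190,300,290,370,6);crop(L,"c3",205,145,355,225,5)
E
```

```text
scene0 diskA 202 mean [0.4935 0.2852 0.0127] lo [0.4748 0.268  0.0077] hi [0.5087 0.3019 0.0267] table z -0.0009
scene0 diskB 148 mean [0.5204 0.3731 0.0103] lo [0.5057 0.3596 0.0066] hi [0.5331 0.3863 0.0208] table z -0.0011
scene0 pink 189 mean [0.4103 0.3123 0.0129] lo [0.3921 0.2945 0.0065] hi [0.4252 0.329  0.0272] table z -0.0007
scene0 ring 258 mean [ 0.4869 -0.31    0.0259] lo [ 0.4509 -0.3463  0.0195] hi [ 0.5191 -0.2812  0.0277] table z -0.0003
scene0 neck 227 mean [ 0.6275 -0.0474  0.1426] lo [ 0.6052 -0.0701  0.1384] hi [ 0.6526 -0.0251  0.1479] table z 0.0014
scene0 drum 2713 mean [ 0.642  -0.0364  0.1105] lo [ 0.5523 -0.124   0.1028] hi [0.713  0.0356 0.1159] table z -0.0002
side0 diskA 246 mean [0.49   0.2874 0.0116] lo [0.4735 0.2685 0.0069] hi [0.5079 0.3035 0.0262] table z -0.0021
side0 diskB 165 mean [0.5187 0.3747 0.0096] lo [0.5065 0.3606 0.0062] hi [0.533  0.3876 0.0215] table z -0.0019
side0 pink 287 mean [0.4064 0.3146 0.0118] lo [0.39   0.2953 0.0069] hi [0.4235 0.3308 0.0263] table z -0.0022
side0 ring 244 mean [ 0.4816 -0.3113  0.023 ] lo [ 0.4493 -0.3457  0.0194] hi [ 0.5146 -0.2808  0.0258] table z -0.0027
side0 neck 150 mean [ 0.6292 -0.047   0.142 ] lo [ 0.6055 -0.0698  0.1383] hi [ 0.6506 -0.0235  0.1472] table z 0.1076
side0 drum 2079 mean [ 0.6218 -0.0341  0.1097] lo [ 0.5467 -0.1239  0.1035] hi [0.7052 0.0375 0.1149] table z -0.0018
```

View pics/c1.png

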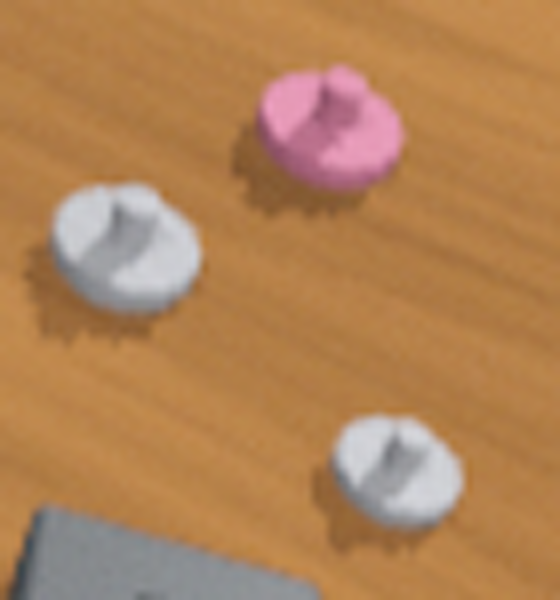

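View pics/c3.png

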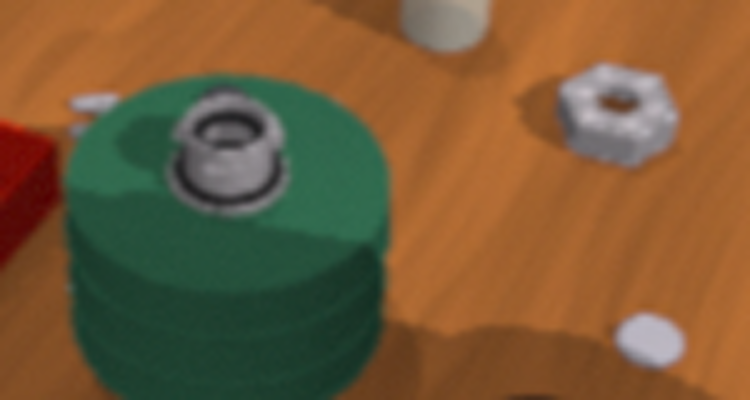

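Disk A (0.491, 0.287) is the larger white one, with a plate about 40 mm across against 30 mm for B, so it's the one meant. I'll move above it.

Emit:
step_arm --series '[[[0.045,0.2,-0.21,-0.03,0],[0.045,0.283,-0.302,-0.06,0],[0.045,0.283,-0.302,-0.1,0],[0.045,0.283,-0.302,-0.1,0],[0.045,0.283,-0.302,-0.1,0],[0.045,0.283,-0.302,-0.1,0],[0.045,0.283,-0.302,-0.1,0],[0.045,0.283,-0.302,-0.1,0],[0.045,0.283,-0.302,-0.1,0],[0.045,0.283,-0.302,-0.1,0],[0.045,0.283,-0.302,-0.1,0],[0.045,0.283,-0.302,-0.1,0],[0.045,0.283,-0.302,-0.1,0]]]' --squeeze 15

```text
clock: 1.23
position: [0.4906, 0.2867, 0.1398]
ee_rot: [-0.532, -3.095, 0.003]
force: [0.5, 0.8, 1.0]
width: 0.486
```

```bash
python3 - <<'E'
from h import *
from cell import observe
o=observe(); print(o["clock"],o["position"],o["ee_rot"],o["joints"].round(2))
L=snap("wrist","w1"); W=world(L)
print(proj(L,[[.491,.287,.01],[.491,.287,.026],o["position"]]), L["t"],Ro.from_rotvec(L["R"]).as_matrix()[:,2])
m=(W[...,2]>.004)&(W[...,2]<.035)&(np.hypot(W[...,0]-.491,W[...,1]-.287)<.03)
q=W[m];print(len(q))
if len(q): print(np.percentile(q,2,0),np.percentile(q,98,0)); k=q[q[:,2]>.02];print(len(k),k.mean(0),k.min(0),k.max(0))
E
```

```text
1.2333 [0.49061473 0.28670746 0.13977243] [-5.32276791e-01 -3.09524206e+00  2.55491861e-03] [-0.7   0.45  0.11  1.84 -0.06  0.86  0.67]
[[256.40279078 187.65055803]
 [256.42254488 192.01339053]
 [255.95799071 247.10794784]] [0.42131751 0.3113577  0.28330647] [ 0.25494236 -0.09275029 -0.96249768]
1179
[0.47160548 0.26738794 0.00760533] [0.50754936 0.30284893 0.0259476 ]
125 [0.48933108 0.28528452 0.02511401] [0.48420768 0.27956334 0.02041551] [0.49546073 0.29075486 0.02723513]
```

View pics/w1.png

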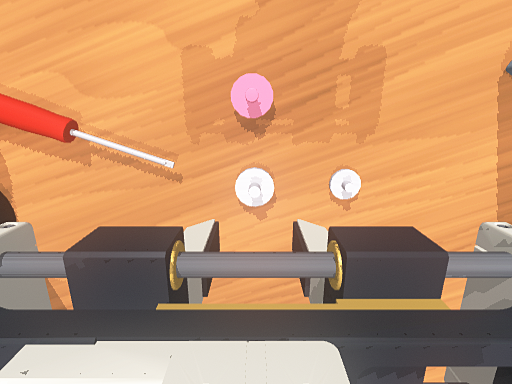

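The wrist picture shows the larger white disk at (255,187), between the jaws. Its knob is at (0.4893, 0.2853) with its top at z 26 mm, which fits. I'll go down and grip the knob.

Emit:
step_arm --series '[[[0.035,-0.001,-0.0014,-0.04,0],[0.035,-0.001,-0.0014,-0.08,0],[0.035,-0.001,-0.0014,-0.1,0],[0.035,-0.001,-0.0014,-0.112,0],[0.035,-0.001,-0.0014,-0.113,0],[0.035,-0.001,-0.0014,-0.113,0],[0.0,-0.001,-0.0014,-0.113,0],[0.0,-0.001,-0.0014,-0.113,0],[0.0,-0.001,-0.0014,-0.113,0],[0.0,-0.001,-0.0014,-0.113,0],[0.0,-0.001,-0.0014,-0.113,0],[0.0,-0.001,-0.0014,-0.113,0]]]' --squeeze 15

```text
clock: 2.28
position: [0.4894, 0.2869, 0.028]
ee_rot: [-0.529, -3.097, -0.0]
force: [-0.9, -0.7, 7.2]
width: 0.122
```

Emit:
step_arm --series '[[[0.0,0,0,0.01,0],[0.0,0,0,0.03,0],[0.0,0,0,0.07,0],[0.0,0,0,0.11,0],[0.0,0,0,0.15,0],[0.0,0,0,0.19,0],[0.0,0,0,0.22,0],[0.0,0,0,0.22,0]]]'

```text
clock: 2.95
position: [0.492, 0.2883, 0.2556]
ee_rot: [0.528, 3.089, 0.013]
force: [0.6, -0.3, -0.1]
width: 0.12
```

```bash
python3 - <<'E'
from h import *
from cell import observe
o=observe(); print(o["clock"],o["position"],o["ee_rot"],o["force"],o["width"])
L=snap("wrist","w2"); W=world(L);L2=snap("scene","s2")
p=proj(L2,o["position"])[0].astype(int);print(p)
crop(L2,"c4",max(p[0]-50,0),max(p[1]-40,0),p[0]+50,p[1]+50,6)
# refine neck from side0/scene0 by circle fit of rim outer
for n in("scene0","side0"):
    l=load(n);w=world(l);m=(w[...,2]>.143)&(w[...,2]<.150)&(np.hypot(w[...,0]-.628,w[...,1]+.047)<.03)
    q=w[m]; c,r=cv2.minEnclosingCircle(q[:,:2].astype(np.float32)*1000); print(n,len(q),c,r,q[:,2].mean())
E
```

```text
2.95 [0.4920066  0.28831235 0.25560179] [0.52846858 3.08906293 0.01278907] [ 0.61416836 -0.28244738 -0.1083793 ] 0.12008965402212055
[421 162]
scene0 89 (627.882568359375, -48.13821029663086) 25.0028018951416 0.1458335485520676
side0 49 (629.98095703125, -47.345951080322266) 24.676362991333008 0.14553703133264373
```

View pics/w2.png

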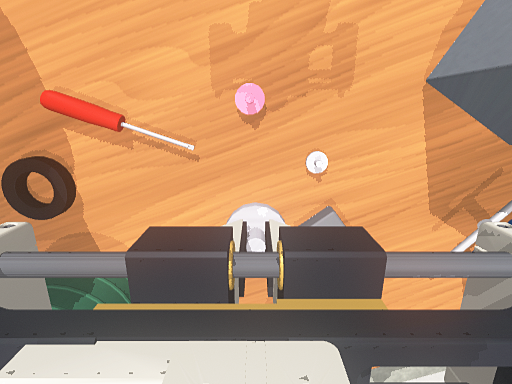

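View pics/c4.png

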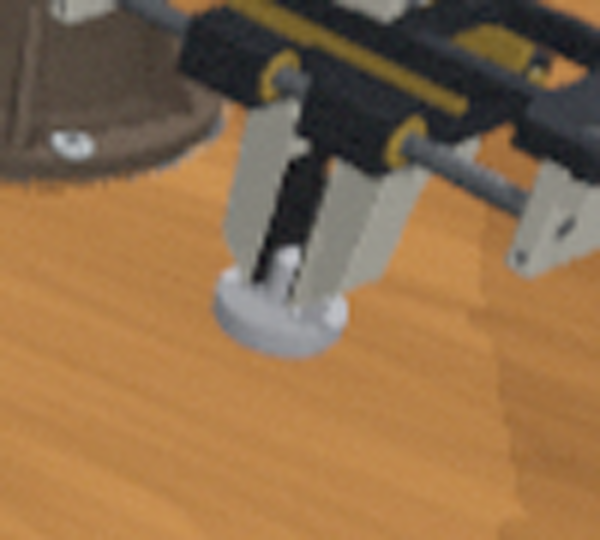

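The disk is held level by its knob. Next I go past the neck so that the wrist camera sees the mouth and the held disk together.

Emit:
step_arm --series '[[[0.0,0.015,-0.03,-0.005,0],[0.0,0.033,-0.06,-0.01,0],[0.0,0.053,-0.09,-0.02,0],[0.0,0.073,-0.125,-0.03,0],[0.0,0.093,-0.16,-0.03,0],[0.0,0.113,-0.195,-0.03,0],[0.0,0.133,-0.23,-0.03,0],[0.0,0.153,-0.265,-0.03,0],[0.0,0.173,-0.295,-0.03,0],[0.0,0.188,-0.325,-0.03,0],[0.0,0.203,-0.345,-0.03,0],[0.0,0.208,-0.355,-0.03,0],[0.0,0.211,-0.36,-0.03,0],[0.0,0.211,-0.36,-0.03,0],[0.0,0.211,-0.36,-0.03,0],[0.0,0.211,-0.36,-0.03,0]]]'

```text
clock: 4.38
position: [0.7002, -0.0706, 0.2194]
ee_rot: [0.526, 3.096, 0.006]
force: [0.4, 0.3, -0.1]
width: 0.122
```

```bash
python3 - <<'E'
from h import *
from cell import observe
o=observe(); print(o["clock"],o["position"],o["ee_rot"],o["force"],o["width"])
L=snap("wrist","w3"); w=world(L)
m=(w[...,2]>.141)&(w[...,2]<.151)&(np.hypot(w[...,0]-.628,w[...,1]+.047)<.035)
q=w[m]; c,r=cv2.minEnclosingCircle(q[:,:2].astype(np.float32)*1000); print(len(q),c,r,q[:,2].mean())
print(proj(L,[.628,-.047,.146]))
crop(L,"c5",150,50,350,200,4)
E
```

```text
4.3833 [ 0.70024479 -0.07060872  0.21943433] [0.52557697 3.0962767  0.00577808] [ 0.44510161  0.26507821 -0.07513169] 0.12227109027237104
745 (628.90771484375, -48.300193786621094) 27.71145248413086 0.14489786274611183
[[253.30557443 108.30269797]]
```

View pics/w3.png

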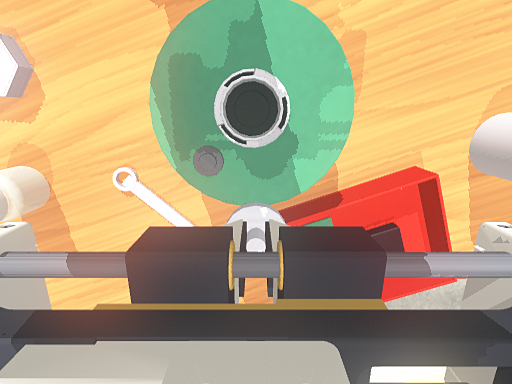

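View pics/c5.png

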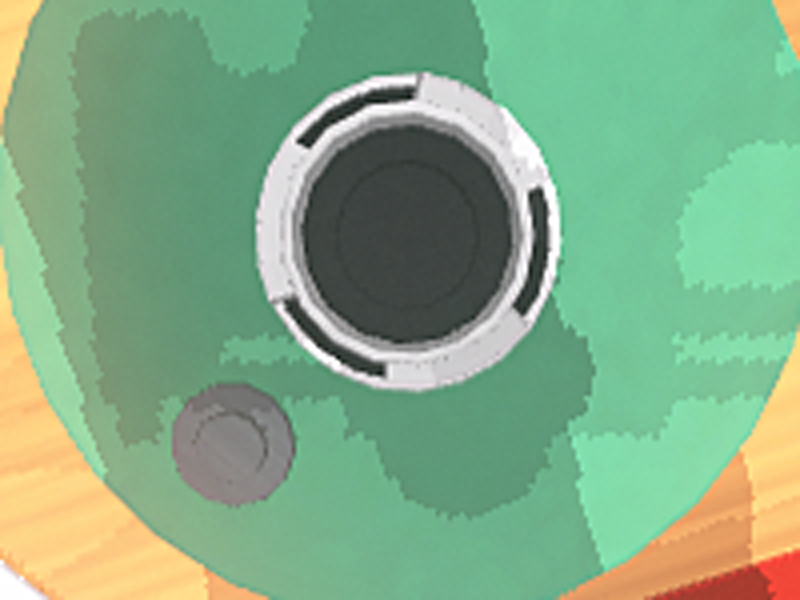

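The wrist picture shows the mouth at (252,108) and the three dark thread gaps around it. I'll fit the mouth and gap angles, and compare the held disk's edge with the TCP.

```bash
python3 - <<'E'
from h import *
L=load("w3"); p=L["p"]; g=cv2.cvtColor(p,cv2.COLOR_RGB2GRAY); 
R=Ro.from_rotvec(L["R"]).as_matrix();K=L["K"]
def ray(uv,z):
    uv=np.atleast_2d(uv).astype(float); d=np.c_[(uv-K[:2,2])/[K[0,0],K[1,1]],np.ones(len(uv))]@R.T
    return L["t"]+d*((z-L["t"][2])/d[:,2])[:,None]
n,lab,st,ce=cv2.connectedComponentsWithStats(((g<100)&(p[...,1].astype(int)-p[...,0]<25)).astype(np.uint8),connectivity=4)
k=lab[108,252]; print(st[k],ce[k])
cs,_=cv2.findContours((lab==k).astype(np.uint8),cv2.RETR_EXTERNAL,cv2.CHAIN_APPROX_NONE)
X=ray(cs[0][:,0,:],.146)[:,:2]
for z in(.146,.141):
    X=ray(cs[0][:,0,:],z)[:,:2];e=cv2.fitEllipse((X*1000).astype(np.float32));print(z,e)
c0=np.array(e[0])/1000
for i in range(1,n):
    if 10<st[i,4]<200 and np.hypot(*(ce[i]-ce[k]))<45:
        v,u=np.where(lab==i); Y=ray(np.c_[u,v],.136)[:,:2]-c0; a=np.degrees(np.arctan2(Y[:,1],Y[:,0])); print(i,st[i],ce[i],a.min(),a.max(),np.hypot(*Y.T).mean())
# disk arc
from numpy import array
T=array([.70024,-.07061,.21943]); t=np.linspace(0,2*np.pi,60)
im=cv2.cvtColor(cv2.resize(p[195:240,215:300],None,fx=8,fy=8,interpolation=cv2.INTER_CUBIC),cv2.COLOR_RGB2BGR)
for z,col in((T[2]-.0155,(0,0,255)),):
    c=np.c_[T[0]+.02*np.cos(t),T[1]+.02*np.sin(t),0*t+z]; uv=proj(L,c)
    q=((uv-[215,195]+.5)*8).astype(int); cv2.polylines(im,[q.reshape(-1,1,2)],True,col,1)
    c=np.c_[T[0]+.006*np.cos(t),T[1]+.006*np.sin(t),0*t+T[2]-.015+.016]; uv=proj(L,c)
    q=((uv-[215,195]+.5)*8).astype(int); cv2.polylines(im,[q.reshape(-1,1,2)],True,(255,0,0),1)
cv2.imwrite("pics/c6.png",im)
E
```

```text
[ 225   81   53   55 2244] [251.30035651 108.17335116]
0.146 ((627.8700561523438, -48.524776458740234), (38.23117446899414, 38.33076095581055), 136.44635009765625)
0.141 ((627.8106689453125, -48.56079864501953), (39.11256790161133, 39.21445846557617), 136.44906616210938)
1 [224  72  30  15  98] [237.81632653  77.23469388] -179.70151723486444 179.75607585511858 0.026032556904253865
3 [278  97   9  32 118] [283.38983051 112.72881356] 37.96073412894499 89.95025095633936 0.02606754877414407
4 [221 125  25  19  97] [232.57731959 135.31958763] -82.4035043333189 -30.575035501931545 0.02612665912235101
```

View pics/c6.png

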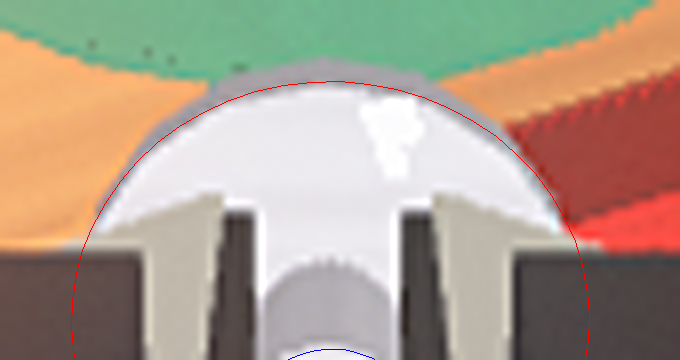

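The held disk's edge agrees with the TCP to about 0.3 mm. The mouth is at (0.628, -0.0485), and the gap centres are at about 64 degrees, repeating every 120. I'll move over the mouth.

Emit:
step_arm --series '[[[0.0,-0.03,0.009,0.0,0],[0.0,-0.06,0.018,-0.01,0],[0.0,-0.0722,0.0221,-0.025,0],[0.0,-0.0722,0.0221,-0.035,0],[0.0,-0.0722,0.0221,-0.035,0],[0.0,-0.0722,0.0221,-0.035,0],[0.0,-0.0722,0.0221,-0.035,0]]]'

```text
clock: 5.02
position: [0.6295, -0.0487, 0.1853]
ee_rot: [0.525, 3.094, 0.006]
force: [0.4, -0.3, -0.1]
width: 0.118
```

```bash
python3 - <<'E'
from h import *
from cell import observe
o=observe(); print(o["clock"],o["position"],o["ee_rot"],o["force"],o["ft_torque"],o["width"])
L=snap("scene","s3"); crop(L,"c7",195,110,285,200,6)
L=snap("side","d3"); crop(L,"c8",210,110,300,200,6)
E
```

```text
5.0167 [ 0.62946501 -0.04868796  0.18534535] [0.52494303 3.09442737 0.00555098] [ 0.37254014 -0.26660953 -0.05592826] [ 0.01492963  0.01978173 -0.07937444] 0.11805532966824722
```

View pics/c7.png

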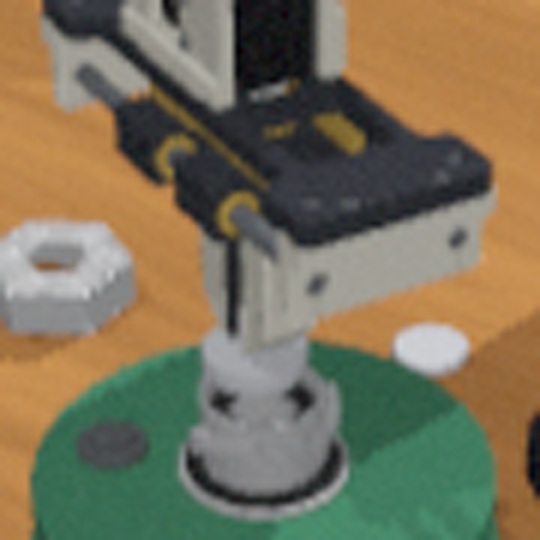

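View pics/c8.png

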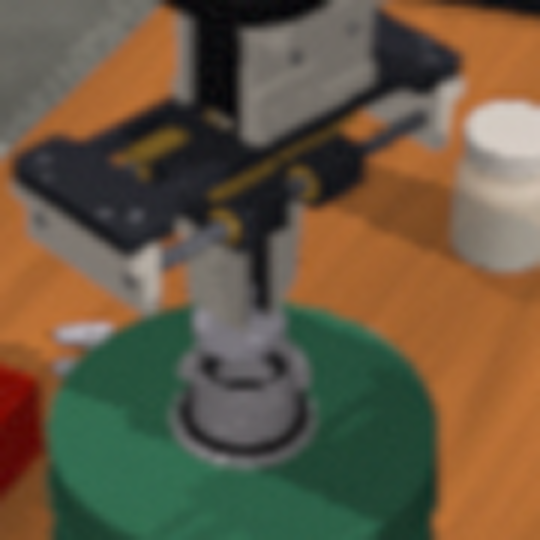

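Emit:
step_arm --series '[[[0.0,-0.0015,0.0002,0,0],[0.0,-0.0015,0.0002,0,0],[0.0,-0.0015,0.0002,-0.004,0],[0.0,-0.0015,0.0002,-0.007,0],[0.0,-0.0015,0.0002,-0.01,0],[0.0,-0.0015,0.0002,-0.012,0],[0.0,-0.0015,0.0002,-0.013,0],[0.0,-0.0015,0.0002,-0.0135,0],[0.0,-0.0015,0.0002,-0.0135,0]]]'

```text
clock: 5.87
position: [0.6278, -0.0487, 0.1717]
ee_rot: [0.526, 3.094, 0.005]
force: [0.2, 0.3, 0.2]
width: 0.122
```

```bash
python3 - <<'E'
from cell import observe
o=observe(); print(o["clock"],o["position"],o["ee_rot"],o["force"],o["ft_torque"],o["width"])
E
```

```text
5.8667 [ 0.62781083 -0.04874776  0.171695  ] [0.5255901  3.09445168 0.00543532] [0.20335509 0.32267065 0.16463473] [-0.03400713  0.04506889 -0.01284741] 0.12196686404096951
```

Emit:
step_arm --series '[[[0.0,0,0.0002,-0.001,0],[0.0,0,0.0002,-0.002,0],[0.0,0,0.0002,-0.003,0],[0.0,0,0.0002,-0.0038,0],[0.0,0,0.0002,-0.0038,0]]]'

```text
clock: 6.28
position: [0.6279, -0.0484, 0.1679]
ee_rot: [0.525, 3.094, 0.006]
force: [-0.3, -0.5, 1.3]
width: 0.123
```

It touches the gasket at about 1 N. I'll let go and rise.

Emit:
step_arm --series '[[[0.02,0,0,0,0],[0.03,0,0,0,0],[0.035,0,0,0,0],[0.035,0,0,0,0],[0.035,0,0,0.01,0],[0.035,0,0,0.04,0],[0.035,0.03,-0.01,0.07,0],[0.035,0.06,-0.02,0.08,0],[0.035,0.06,-0.02,0.08,0],[0.035,0.06,-0.02,0.08,0]]]'

```text
clock: 7.12
position: [0.6894, -0.0694, 0.2492]
ee_rot: [0.526, 3.092, 0.005]
force: [-1.2, -0.1, -0.7]
width: 0.383
```

```bash
python3 - <<'E'
from h import *
from cell import observe
o=observe(); print(o["clock"],o["position"],o["force"],o["width"])
L=snap("wrist","w4"); w=world(L)
q=w[np.hypot(w[...,0]-.628,w[...,1]+.0485)<.03]
pl=q[(q[:,2]>.1475)&(q[:,2]<.153)]; kn=q[q[:,2]>.16]
c,r=cv2.minEnclosingCircle(pl[:,:2].astype(np.float32)*1000);print(c,r,pl[:,2].mean(),len(pl))
A=np.c_[pl[:,:2]-pl[:,:2].mean(0),np.ones(len(pl))]; print("slope",np.linalg.lstsq(A,pl[:,2],rcond=None)[0])
print(kn.mean(0),np.percentile(kn[:,2],95))
print(proj(L,[[.628,-.0485,.15]]),proj(L,[[.484,-.311,.024]]))
p=proj(L,[.628,-.0485,.15])[0].astype(int); crop(L,"c9",p[0]-60,p[1]-50,p[0]+60,p[1]+50,6)
E
```

```text
7.1167 [ 0.68936621 -0.06935344  0.24915906] [-1.23391399 -0.06278645 -0.68468786] 0.38307129221270747
(629.0630493164062, -48.996337890625) 19.962072372436523 0.1494443124992565 1578
slope [-2.88903702e-04 -8.92167349e-05  1.49444312e-01]
[ 0.62885118 -0.04905439  0.16529288] 0.16645235619479531
[[254.52167931 121.94876494]] [[12.64377285 76.78879266]]
```

View pics/c9.png

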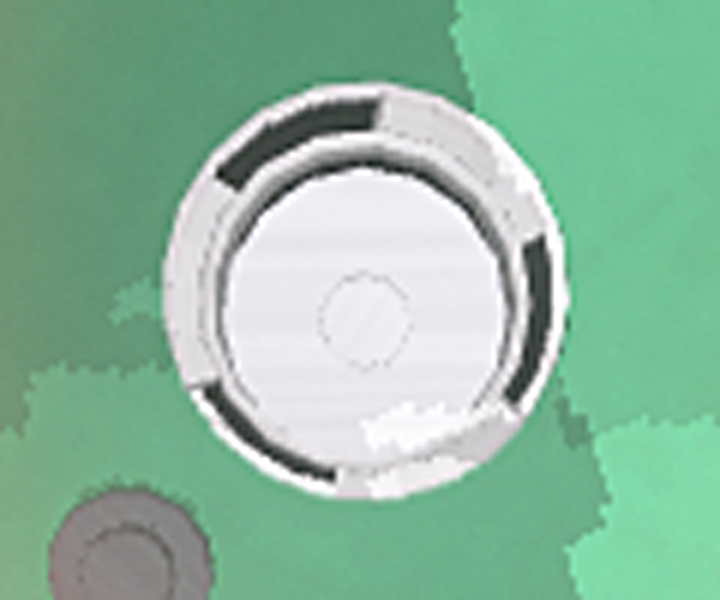

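The disk is seated: plate top at 149.4 mm, level within 0.0003, fingers clear. Now I'll go above the ring.

Emit:
step_arm --series '[[[0.035,-0.015,-0.018,0,0],[0.035,-0.035,-0.043,0,0],[0.07,-0.06,-0.07,0,0],[0.0915,-0.085,-0.1,0,0],[0.0915,-0.11,-0.13,0,0],[0.0915,-0.135,-0.16,-0.02,0],[0.0915,-0.16,-0.19,-0.04,0],[0.0915,-0.185,-0.22,-0.06,0],[0.0915,-0.205,-0.242,-0.08,0],[0.0915,-0.205,-0.242,-0.08,0],[0.0915,-0.205,-0.242,-0.08,0],[0.0915,-0.205,-0.242,-0.08,0],[0.0915,-0.205,-0.242,-0.08,0]]]'

```text
clock: 8.25
position: [0.4841, -0.3092, 0.1687]
ee_rot: [0.522, 3.094, 0.007]
force: [0.5, 0.4, 0.8]
width: 0.995
```

```bash
python3 - <<'E'
from h import *
from cell import observe
o=observe(); print(o["clock"],o["position"],o["ee_rot"],o["joints"].round(2),o["width"])
L=snap("wrist","w5"); w=world(L)
m=(w[...,2]>.019)&(w[...,2]<.03)&(np.hypot(w[...,0]-.484,w[...,1]+.311)<.05)
q=w[m];h=cv2.convexHull((q[:,:2]*1000).astype(np.float32))
print(len(q),q[:,2].mean(),q.mean(0))
def width(a):
    n=np.array([np.cos(a),np.sin(a)]);s=h[:,0]@n;return s.max()-s.min(),(s.max()+s.min())/2
A=np.radians(np.arange(0,60,.5));t=[sum(width(a+k*np.pi/3)[0] for k in range(3)) for a in A];i=int(np.argmin(t));a=A[i]
r=[width(a+k*np.pi/3) for k in range(3)];print("flat normal deg",np.degrees(a),r)
N=np.array([[np.cos(a+k*np.pi/3),np.sin(a+k*np.pi/3)] for k in range(3)]);print("centre",np.linalg.lstsq(N,np.array([x[1] for x in r]),rcond=None)[0])
R=Ro.from_rotvec(o["ee_rot"]).as_matrix();print("jaw deg",np.degrees(np.arctan2(R[1,1],R[0,1])))
E
```

```text
8.25 [ 0.48410236 -0.30918601  0.1686576 ] [0.52247692 3.09384039 0.00652223] [ 0.29  0.43  0.27  1.81 -0.14  0.93  1.85] 0.9951248416786199
2889 0.02338091554789831 [ 0.47974869 -0.31542354  0.02338092]
flat normal deg 36.0 [(np.float64(68.08853998032046), np.float64(203.53287891167457)), (np.float64(67.9775625679622), np.float64(-364.3281076721105)), (np.float64(68.30584786894201), np.float64(-567.8756434195084))]
centre [ 481.01628648 -315.78299232]
jaw deg 70.82949544584314
```

View pics/w5.png

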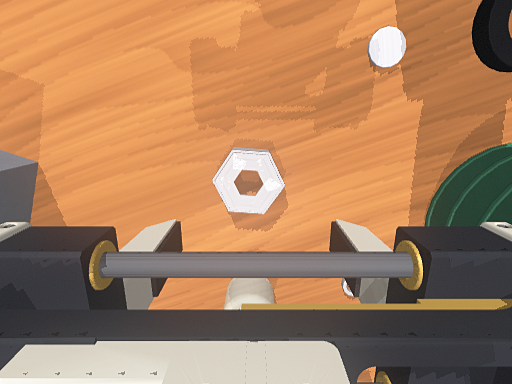

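The ring is at (0.481, -0.3155) with flats 68 mm apart and flat normals at 36, 96 and 156 degrees. The jar stands close to it, so I'll check its clearance.

```bash
python3 - <<'E'
from h import *
for n,b in(("scene0",(140,140,175,185)),("side0",(280,120,308,160))):
    w=world(load(n));q=w[b[1]:b[3],b[0]:b[2]].reshape(-1,3);q=q[(q[:,2]>.055)&(q[:,2]<.1)]
    print(n,len(q),q.mean(0),np.percentile(q,3,0),np.percentile(q,97,0)); 
c=np.array([.481,-.3155]);
E
```

```text
scene0 307 [ 0.62801002 -0.35610502  0.07409575] [ 0.60175009 -0.38413087  0.05597288] [ 0.64778294 -0.33822949  0.08284527]
side0 204 [ 0.61983646 -0.35487409  0.07353424] [ 0.5978347  -0.38419165  0.05635121] [ 0.64385059 -0.33690145  0.08127188]
```

Emit:
step_arm --series '[[[0.0915,-0.003,-0.0063,-0.02,7],[0.0915,-0.003,-0.0063,-0.05,14],[0.0915,-0.003,-0.0063,-0.08,21],[0.0915,-0.003,-0.0063,-0.11,25.2],[0.0915,-0.003,-0.0063,-0.113,25.2],[0.0915,-0.003,-0.0063,-0.113,25.2],[0.0915,-0.003,-0.0063,-0.113,25.2],[0.0915,-0.003,-0.0063,-0.113,25.2]]]'

```text
clock: 8.97
position: [0.4828, -0.3159, 0.0577]
ee_rot: [-0.164, 3.132, 0.005]
force: [-0.5, 0.8, 0.6]
width: 0.999
```

```bash
python3 - <<'E'
from h import *
from cell import observe
o=observe(); print(o["clock"],o["position"],o["joints"].round(2),o["force"])
R=Ro.from_rotvec(o["ee_rot"]).as_matrix();print("jaw deg",np.degrees(np.arctan2(R[1,1],R[0,1])),R[:,2])
L=snap("wrist","w6"); 
E
```

```text
8.9667 [ 0.4828212  -0.31587095  0.05773352] [ 0.4   0.57  0.12  1.89 -0.11  0.69  2.27] [-0.52860643  0.84532462  0.59066952]
jaw deg 95.9809255872224 [ 0.0056207   0.00342967 -0.99997832]
```

View pics/w6.png

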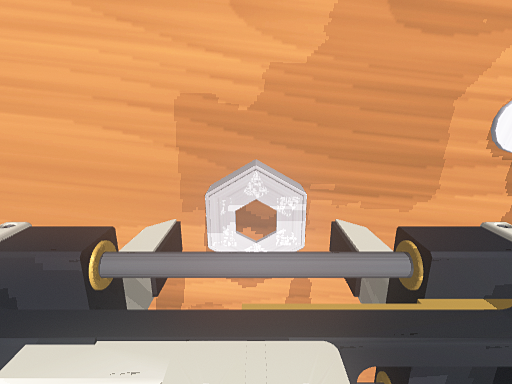

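The ring is squarely between the jaws, at about (256,205). I'll go down and grip it.

Emit:
step_arm --series '[[[0.0915,-0.0018,0.0004,-0.015,0],[0.0915,-0.0018,0.0004,-0.03,0],[0.0915,-0.0018,0.0004,-0.038,0],[0.0915,-0.0018,0.0004,-0.0397,0],[0.0915,-0.0018,0.0004,-0.0397,0],[0.0,-0.0018,0.0004,-0.0397,0],[0.0,-0.0018,0.0004,-0.0397,0],[0.0,-0.0018,0.0004,-0.0397,0],[0.0,-0.0018,0.0004,-0.0397,0],[0.0,-0.0018,0.0004,-0.0397,0]]]' --squeeze 20

```text
clock: 9.85
position: [0.4812, -0.3157, 0.0185]
ee_rot: [-0.164, 3.131, 0.004]
force: [-0.6, -0.5, 3.1]
width: 0.74
```

```bash
python3 - <<'E'
from h import *
from cell import observe
o=observe(); print(o["clock"],o["position"],o["joints"].round(2),o["force"],o["width"]*.0918)
R=Ro.from_rotvec(o["ee_rot"]).as_matrix();print("jaw deg",np.degrees(np.arctan2(R[1,1],R[0,1])),R[:,2])
E
```

```text
9.85 [ 0.48120768 -0.31569432  0.01850441] [ 0.41  0.63  0.11  1.91 -0.12  0.61  2.28] [-0.62769733 -0.53690797  3.07038124] 0.06793388418462817
jaw deg 95.99783057417942 [ 0.00643925  0.00297356 -0.99997485]
```

Emit:
step_arm --series '[[[0.0,0,0,0.02,0],[0.0,0,0,0.055,0],[0.0,0,0,0.095,0],[0.0,0,0,0.135,0],[0.0,0,0,0.175,0],[0.0,0.01,0.02,0.21,-4],[0.0,0.025,0.045,0.23,-8],[0.0,0.043,0.075,0.23,-12],[0.0,0.06,0.11,0.23,-16],[0.0,0.077,0.14,0.23,-20],[0.0,0.094,0.172,0.23,-24],[0.0,0.11,0.202,0.23,-26],[0.0,0.126,0.23,0.23,-26],[0.0,0.138,0.25,0.23,-26],[0.0,0.145,0.263,0.23,-26],[0.0,0.1468,0.2673,0.22,-26],[0.0,0.1468,0.2673,0.2,-26],[0.0,0.1468,0.2673,0.185,-26],[0.0,0.1468,0.2673,0.18,-26],[0.0,0.1468,0.2673,0.18,-26]]]'

```text
clock: 11.52
position: [0.6263, -0.0501, 0.1966]
ee_rot: [0.548, 3.09, -0.001]
force: [-0.1, -0.9, -1.1]
width: 0.739
```

```bash
python3 - <<'E'
from h import *
from cell import observe
o=observe(); print(o["clock"],o["position"],o["joints"].round(2),o["force"],o["ft_torque"],o["width"]*.0918)
R=Ro.from_rotvec(o["ee_rot"]).as_matrix();print("jaw deg",np.degrees(np.arctan2(R[1,1],R[0,1])),R[:,2])
L=snap("scene","s7"); crop(L,"c10",195,100,295,200,6)
L=snap("wrist","w7"); w=world(L); T=o["position"]
m=(abs(w[...,2]-(T[2]+.0055))<.006)&(np.hypot(w[...,0]-T[0],w[...,1]-T[1])<.045)
q=w[m];print(len(q),q.mean(0)); print(proj(L,T))
crop(L,"c11",160,170,350,260,4)
E
```

```text
11.5167 [ 0.62628543 -0.05010935  0.19660778] [-0.12  0.48  0.17  1.63 -0.09  1.04  1.29] [-0.08903789 -0.90334364 -1.08997194] [-0.01298865 -0.02379449  0.00731709] 0.06780222437841481
jaw deg 69.87826825799905 [ 3.35514424e-03 -9.65905240e-04 -9.99993905e-01]
8398 [ 0.62006956 -0.04762726  0.20271367]
[[255.06958661 244.80329738]]
```

View pics/c10.png

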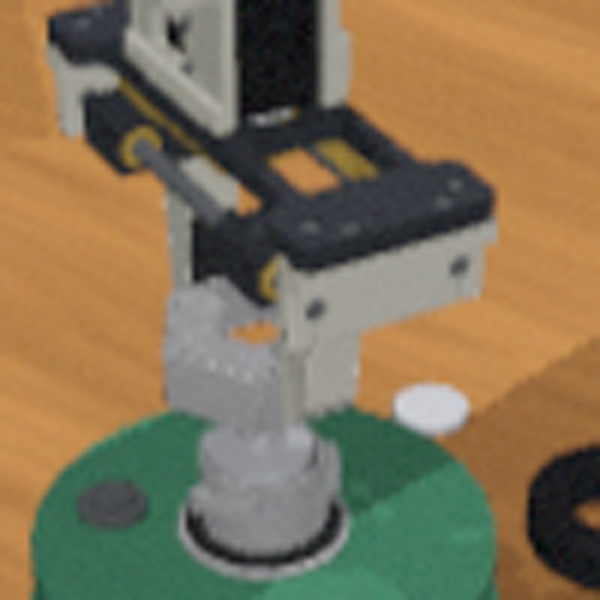

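View pics/c11.png

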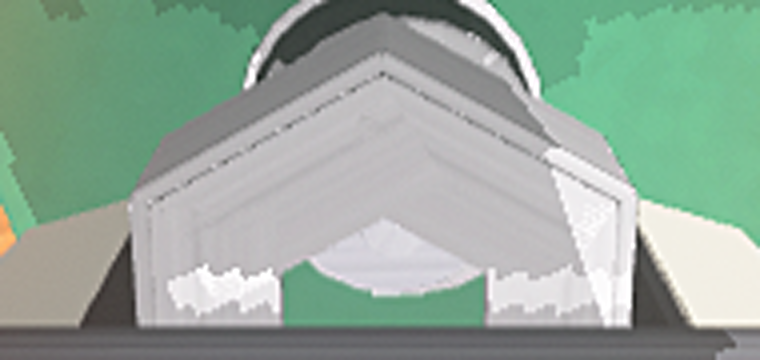

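```bash
python3 - <<'E'
from h import *
L=load("w7");T=np.array([.62628543,-.05010935,.19660778]);a=np.radians(69.88-90)
d=np.array([np.cos(a),np.sin(a),0])
for s in(1,-1): print(s,proj(L,T+[0,0,.0055]+s*.039*d))
for s in(1,-1): print("1mm",proj(L,T+[0,0,.0055]+s*.040*d))
E
```

```text
1 [[255.14245706 309.2622355 ]]
-1 [[254.97497091 180.56657211]]
1mm [[255.14431945 310.69329411]]
1mm [[254.97249458 178.66377295]]
```

```bash
python3 - <<'E'
from h import *
from cell import observe
o=observe();T=o["position"];print(o["clock"],T)
L=snap("wrist","w8");a=np.radians(69.88-90)
d=np.array([np.cos(a),np.sin(a),0])
print(proj(L,T+[0,0,.0055]-.039*d))
crop(L,"c12",215,170,295,220,8)
E
```

```text
11.6167 [ 0.62784518 -0.04962067  0.19888013]
[[256.03119861 182.67055671]]
```

View pics/c12.png

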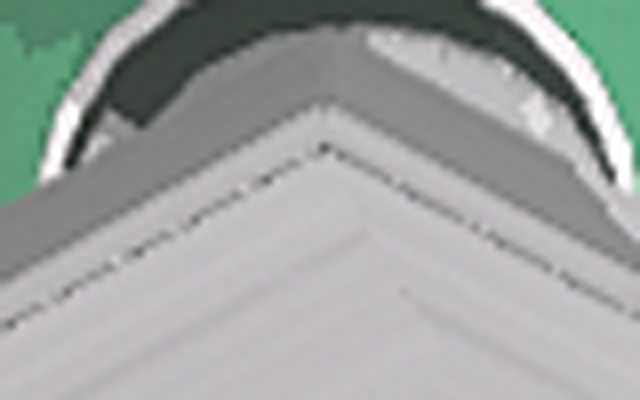

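The ring is centred in the hand within 0.3 mm. I'll lower it to just above the threads.

Emit:
step_arm --series '[[[0.0,0.0002,0.0012,-0.01,0],[0.0,0.0002,0.0012,-0.02,0],[0.0,0.0002,0.0012,-0.03,0],[0.0,0.0002,0.0012,-0.036,0],[0.0,0.0002,0.0012,-0.0365,0],[0.0,0.0002,0.0012,-0.0365,0]]]'

```text
clock: 12.17
position: [0.6281, -0.0481, 0.1621]
ee_rot: [0.546, 3.087, 0.001]
force: [-0.9, 0.5, -1.2]
width: 0.739
```

```bash
cat >>h.py <<'E'
def st():
    from cell import observe
    o=observe(); R=Ro.from_rotvec(o["ee_rot"]).as_matrix()
    print(o["clock"],"p",(o["position"]*1000).round(2),"F",o["force"].round(2),"M",o["ft_torque"].round(3),"w",round(o["width"]*91.8,2),"jaw",round(np.degrees(np.arctan2(R[1,1],R[0,1])),2),"tz",R[:,2].round(4),"j7",o["joints"][6].round(2))
E
python3 -c "from h import *;st()"
```

```text
12.1667 p [628.07 -48.12 162.07] F [-0.88  0.47 -1.21] M [0.015 0.01  0.063] w 67.88 jaw 69.93 tz [ 6.8e-03 -5.0e-04 -1.0e+00] j7 1.3
```

Emit:
step_arm --series '[[[0.0,-0.0001,-0.0003,-0.002,0],[0.0,-0.0001,-0.0003,-0.004,0],[0.0,-0.0001,-0.0003,-0.006,0],[0.0,-0.0001,-0.0003,-0.007,0],[0.0,-0.0001,-0.0003,-0.007,0]]]'

```text
clock: 12.58
position: [0.6279, -0.0484, 0.1549]
ee_rot: [0.546, 3.087, 0.001]
force: [-0.8, -0.2, -1.5]
width: 0.738
```

```bash
python3 -c "from h import *;st()"
```

```text
12.5833 p [627.87 -48.41 154.92] F [-0.8  -0.2  -1.54] M [-0.013  0.073 -0.006] w 67.77 jaw 69.93 tz [ 6.6e-03 -5.0e-04 -1.0e+00] j7 1.3
```

Emit:
step_arm --series '[[[0.0,0,0,-0.0015,0],[0.0,0,0,-0.003,0],[0.0,0,0,-0.004,0],[0.0,0,0,-0.004,0]]]'

```text
clock: 12.92
position: [0.6277, -0.0484, 0.1506]
ee_rot: [0.546, 3.087, 0.001]
force: [-0.0, -0.3, -1.0]
width: 0.74
```

```bash
python3 -c "from h import *;st()"
```

```text
12.9167 p [627.72 -48.38 150.65] F [-0.03 -0.35 -1.  ] M [-0.037  0.007 -0.052] w 67.9 jaw 69.93 tz [ 6.3e-03 -5.0e-04 -1.0e+00] j7 1.3
```

Still no contact at 1.8 mm below the rim, so the lugs are in the gaps. I'll continue until the flange meets the disk.

Emit:
step_arm --series '[[[0.0,0.0002,0,-0.001,0],[0.0,0.0002,0,-0.002,0],[0.0,0.0002,0,-0.0027,0],[0.0,0.0002,0,-0.0027,0],[0.0,0.0002,0,-0.0027,0]]]'

```text
clock: 13.33
position: [0.628, -0.0484, 0.1481]
ee_rot: [0.546, 3.087, 0.001]
force: [0.3, 0.3, 1.2]
width: 0.74
```

```bash
python3 -c "from h import *;st()"
```

```text
13.3333 p [628.02 -48.4  148.13] F [0.35 0.25 1.18] M [ 0.045  0.084 -0.018] w 67.96 jaw 69.93 tz [ 6.5e-03 -4.0e-04 -1.0e+00] j7 1.3
```

Contact came at about 2 N with the ring's middle about 4.4 mm below the rim: dropped in. Now I turn clockwise in stages.

Emit:
step_arm --series '[[[0.0,0,0,-0.0003,-4],[0.0,0,0,-0.0003,-8],[0.0,0,0,-0.0003,-12],[0.0,0,0,-0.0003,-16],[0.0,0,0,-0.0003,-20],[0.0,0,0,-0.0003,-24],[0.0,0,0,-0.0003,-28],[0.0,0,0,-0.0003,-32],[0.0,0,0,-0.0003,-32]]]'

```text
clock: 14.08
position: [0.6283, -0.0482, 0.148]
ee_rot: [1.38, 2.814, -0.001]
force: [-0.1, 1.0, -0.1]
width: 0.738
```

```bash
python3 -c "from h import *;st()"
```

```text
14.0833 p [628.31 -48.22 148.02] F [-0.11  1.02 -0.1 ] M [ 0.039 -0.067  0.036] w 67.78 jaw 37.76 tz [ 0.0058 -0.0039 -1.    ] j7 0.82
```

Emit:
step_arm --series '[[[0.0,-0.0002,0,-0.0002,-4],[0.0,-0.0002,0,-0.0003,-8],[0.0,-0.0002,0,-0.0004,-12],[0.0,-0.0002,0,-0.0006,-16],[0.0,-0.0002,0,-0.0008,-20],[0.0,-0.0002,0,-0.001,-23],[0.0,-0.0002,0,-0.001,-23]]]'

```text
clock: 14.67
position: [0.6285, -0.0481, 0.1473]
ee_rot: [1.913, 2.483, -0.003]
force: [0.4, 0.2, 2.7]
width: 0.742
```

```bash
python3 -c "from h import *;st()"
```

```text
14.6667 p [628.48 -48.09 147.32] F [0.41 0.21 2.66] M [ 0.044  0.002 -0.009] w 68.1 jaw 14.77 tz [ 0.0046 -0.0059 -1.    ] j7 0.48
```

Emit:
step_arm --series '[[[0.0,-0.0004,-0.0002,-0.0003,-2.5],[0.0,-0.0004,-0.0002,-0.0006,-5],[0.0,-0.0004,-0.0002,-0.0009,-7.5],[0.0,-0.0004,-0.0002,-0.0012,-10],[0.0,-0.0004,-0.0002,-0.0013,-10]]]'

```text
clock: 15.08
position: [0.6284, -0.0481, 0.1464]
ee_rot: [2.12, 2.308, -0.003]
force: [0.4, 0.9, 3.9]
width: 0.738
```

```bash
python3 -c "from h import *;st()"
```

```text
15.0833 p [628.43 -48.13 146.37] F [0.42 0.89 3.86] M [0.114 0.136 0.039] w 67.78 jaw 4.86 tz [ 0.0042 -0.0065 -1.    ] j7 0.33
```

Emit:
step_arm --series '[[[0.0,-0.0003,-0.0002,-0.0003,-2.5],[0.0,-0.0003,-0.0002,-0.0006,-5],[0.0,-0.0003,-0.0002,-0.0008,-7.5],[0.0,-0.0003,-0.0002,-0.001,-10],[0.0,-0.0003,-0.0002,-0.001,-12],[0.0,-0.0003,-0.0002,-0.001,-12]]]'

```text
clock: 15.58
position: [0.6284, -0.0481, 0.1456]
ee_rot: [2.347, 2.077, -0.003]
force: [1.0, 1.9, 3.7]
width: 0.736
```

```bash
python3 -c "from h import *;st()"
```

```text
15.5833 p [628.43 -48.12 145.6 ] F [0.96 1.87 3.67] M [0.162 0.013 0.138] w 67.52 jaw -7.0 tz [ 0.0034 -0.0072 -1.    ] j7 0.16
```

Emit:
step_arm --series '[[[0.0,-0.0003,-0.0002,0,-2],[0.0,-0.0003,-0.0002,0,-4],[0.0,-0.0003,-0.0002,0,-6],[0.0,-0.0003,-0.0002,0,-8],[0.0,-0.0003,-0.0002,0,-8]]]'

```text
clock: 16.0
position: [0.6282, -0.0481, 0.1456]
ee_rot: [2.484, 1.911, -0.004]
force: [0.1, 1.3, 1.0]
width: 0.741
```

```bash
python3 -c "from h import *;st()"
```

```text
16.0 p [628.22 -48.14 145.59] F [0.11 1.32 0.98] M [ 0.135 -0.038  0.098] w 67.98 jaw -14.86 tz [ 0.0024 -0.0075 -1.    ] j7 0.05
```

Emit:
step_arm --series '[[[0.0,-0.0002,-0.0002,0,-1],[0.0,-0.0002,-0.0002,0,-2],[0.0,-0.0002,-0.0002,0,-3],[0.0,-0.0002,-0.0002,0,-4],[0.0,-0.0002,-0.0002,0,-4]]]'

```text
clock: 16.42
position: [0.6282, -0.0481, 0.1456]
ee_rot: [2.55, 1.822, -0.004]
force: [2.1, 1.9, 1.0]
width: 0.739
```

```bash
python3 -c "from h import *;st()"
```

```text
16.4167 p [628.17 -48.14 145.62] F [2.08 1.94 0.96] M [ 0.321 -0.209  0.201] w 67.89 jaw -18.9 tz [ 0.0021 -0.0075 -1.    ] j7 -0.01
```

Emit:
step_arm --series '[[[0.0,-0.0002,-0.0002,0,-1],[0.0,-0.0002,-0.0002,0,-2],[0.0,-0.0002,-0.0002,0,-3],[0.0,-0.0002,-0.0002,0,-3]]]'

```text
clock: 16.75
position: [0.6282, -0.0481, 0.1456]
ee_rot: [2.598, 1.753, -0.004]
force: [2.9, 2.5, -0.0]
width: 0.735
```

```bash
python3 -c "from h import *;st()"
```

```text
16.75 p [628.15 -48.11 145.6 ] F [ 2.88  2.53 -0.02] M [ 0.392 -0.488  0.405] w 67.5 jaw -21.96 tz [ 0.0019 -0.0076 -1.    ] j7 -0.06
```

Torque rises 0.2 N m over 3 degrees, reaching 0.4 N m at the angle expected for the stop. I'll relax the twist, let go and rise.

Emit:
step_arm --series '[[[0.0,0,0,0,2],[0.0,0,0,0,5],[0.0,0,0,0,5],[0.075,0,0,0,5],[0.085,0,0,0,5],[0.085,0,0,0,5],[0.085,0,0,0,5],[0.085,0,0,0.01,5],[0.085,0,0,0.03,5],[0.085,0,0,0.06,5],[0.085,0,0,0.1,5],[0.085,0.02,0.02,0.11,5],[0.085,0.045,0.035,0.11,5],[0.085,0.06,0.045,0.11,5],[0.085,0.06,0.045,0.11,5],[0.085,0.06,0.045,0.11,5],[0.085,0.06,0.045,0.11,5],[0.085,0.06,0.045,0.11,5]]]'

```text
clock: 18.25
position: [0.6874, -0.0044, 0.256]
ee_rot: [2.52, 1.863, -0.004]
force: [-0.4, -0.2, -0.2]
width: 0.925
```

```bash
cat > chk.py <<'E'
from h import *
import sys
st()
L=snap("wrist",sys.argv[1]); w=world(L)
q=w[np.hypot(w[...,0]-.628,w[...,1]+.0483)<.045]
pl=q[(q[:,2]>.146)&(q[:,2]<.156)]
c,r=cv2.minEnclosingCircle(pl[:,:2].astype(np.float32)*1000);print(c,r,pl[:,2].mean(),np.median(pl[:,2]),len(pl))
rr=np.hypot(pl[:,0]-.628,pl[:,1]+.0483); f=pl[(rr>.016)]
A=np.c_[f[:,:2]-f[:,:2].mean(0),np.ones(len(f))]; print("slope",np.linalg.lstsq(A,f[:,2],rcond=None)[0])
k=q[(q[:,2]>.157)];print("knob",len(k),k.mean(0),np.percentile(k[:,2],90))
h=cv2.convexHull((f[:,:2]*1000).astype(np.float32))
def width(a):
    n=np.array([np.cos(a),np.sin(a)]);s=h[:,0]@n;return s.max()-s.min(),(s.max()+s.min())/2
A=np.radians(np.arange(0,60,.5));t=[sum(width(a+j*np.pi/3)[0] for j in range(3)) for a in A];a=A[int(np.argmin(t))]
r=[width(a+j*np.pi/3) for j in range(3)];N=np.array([[np.cos(a+j*np.pi/3),np.sin(a+j*np.pi/3)] for j in range(3)])
print("flat",np.degrees(a),[x[0] for x in r],np.linalg.lstsq(N,np.array([x[1] for x in r]),rcond=None)[0])
p=proj(L,[.628,-.0483,.15])[0].astype(int);crop(L,sys.argv[1]+"c",max(p[0]-70,0),max(0,p[1]-60),p[0]+70,p[1]+60,5)
E
python3 chk.py w9
```

```text
18.25 p [687.4   -4.43 255.99] F [-0.4  -0.19 -0.21] M [-0.029  0.052  0.009] w 84.95 jaw -17.06 tz [ 0.0023 -0.0079 -1.    ] j7 -0.1
(628.1773681640625, -47.998619079589844) 38.56101989746094 0.15000268652824245 0.1503520638540185 1872
slope [-0.00473218 -0.00795695  0.15036499]
knob 23 [ 0.6314788  -0.04392999  0.15945901] 0.16147647376750848
flat 45.5 [np.float64(68.79668003288566), np.float64(68.17603969998876), np.float64(57.43158291231782)] [631.01663453 -49.24103101]
```

View pics/w9c.png

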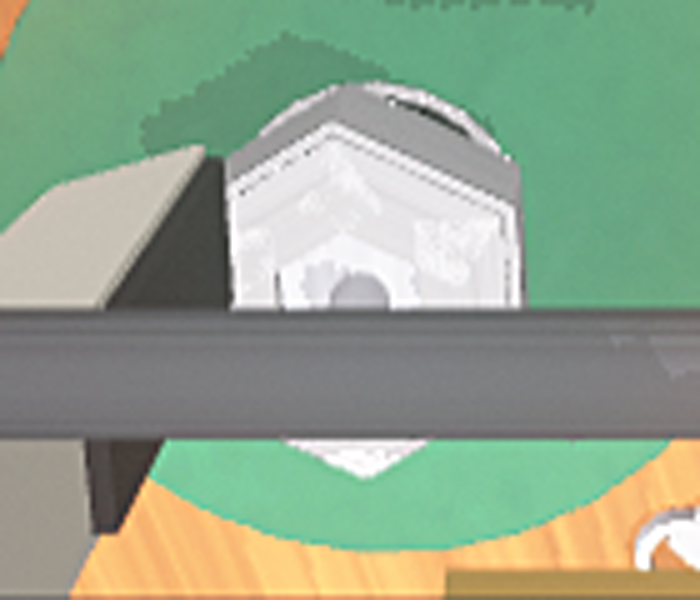

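The rod hides the ring, so I'll step to the side to see it freely.

Emit:
step_arm --series '[[[0.085,-0.015,-0.025,0,0],[0.085,-0.035,-0.055,0,0],[0.085,-0.06,-0.085,0,0],[0.085,-0.081,-0.116,0,0],[0.085,-0.081,-0.116,0,0],[0.085,-0.081,-0.116,0,0],[0.085,-0.081,-0.116,0,0],[0.085,-0.081,-0.116,0,0]]]'

```text
clock: 18.97
position: [0.6069, -0.1191, 0.256]
ee_rot: [2.519, 1.865, -0.003]
force: [0.3, 0.4, -0.8]
width: 0.925
```

```bash
python3 chk.py w10; python3 -c "
from h import *
L=snap('scene','s10');crop(L,'s10c',190,140,290,220,7)"
```

```text
18.9667 p [ 606.89 -119.13  256.01] F [ 0.27  0.44 -0.79] M [-0.089  0.052  0.035] w 84.91 jaw -16.98 tz [ 0.0027 -0.0069 -1.    ] j7 0.07
(627.5186767578125, -48.617069244384766) 38.6736946105957 0.1500432757594326 0.15033617254902257 5339
slope [-0.00027253  0.00057961  0.15045079]
knob 1156 [ 0.61734062 -0.0839161   0.29993363] 0.32429939691382625
flat 45.5 [np.float64(67.95504785821049), np.float64(68.09991310055753), np.float64(68.09001547342643)] [627.59024845 -48.57301064]
```

View pics/w10c.png

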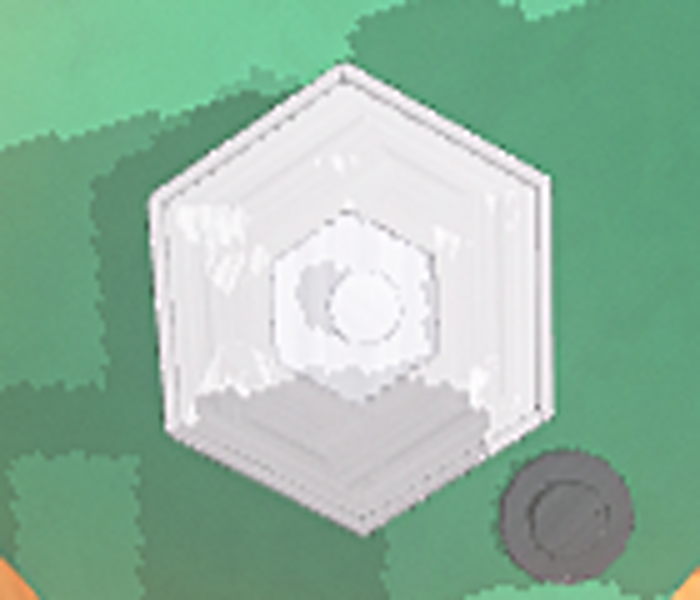

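View pics/s10.png

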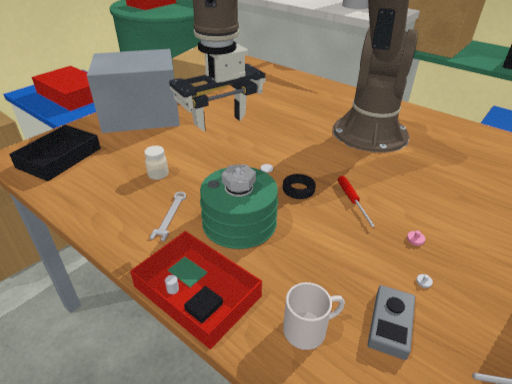

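The ring sits level with its top at 150.4 mm (151 when home) and centred within 0.5 mm. The other things are where they were, and the arm is clear. I'll hand in.

```bash
python3 -c "
from cell import arm
print(arm.sign_off())"
```

```text
the job is handed in; nothing more can be done
None
```

The neck is closed: the disk is seated in the mouth and the ring is screwed down on it to its stop. I handed it in at about 19 s. The tool reported no verdict.

- **Disk:** I took the larger white one, not the pink or the small white one. It went into the mouth at about 1 N and I let go of it. Its plate top then measured 149.4 mm (150 expected) and level.
- **Ring on the neck:** The wrist picture showed the thread gaps, so I turned the ring's flats to line up with them. The lugs dropped in at the first try, and the flange met the disk with the ring's middle about 4.4 mm below the rim.
- **Screwing:** I turned it about 92 degrees clockwise in one grasp. Vertical forces stayed under 4 N. At the stop the torque rose to 0.4 N m, a little above the 0.3 you said is enough. I then relaxed the twist and let go.
- **Last checks:** The ring's top is at 150.4 mm, so its middle is about 7.6 mm below the rim (7 expected when home, within the camera's 2 mm). It is level and within 0.5 mm of the axis. It sprang back about 7 degrees on release, which matches the rubber mount at that torque.
- **Surroundings:** In the last scene picture the other things look unmoved (checked by eye, not measured), and the gripper is well clear.

Two checks were weaker. The first look at the finished ring was hidden by the gripper's rod, so I moved aside and repeated it. I could not measure the disk itself once the ring was on; I only saw its knob inside the ring's hole.

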